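# Sweep the loose paint caps into the cap tray

## Robot

A 6-joint arm with a two-finger parallel gripper is mounted at the origin on the work surface. World frame = base frame: x ahead of the robot, y to its left, z up, the work surface at z = 0. Lengths are in m, angles in rad, forces in N, time in s.
With the tool pointing down it reaches from about 0.35 to 0.975 m from the base axis. Payload 4.9 kg.
Tool frame: the origin (TCP) lies midway between the tips of the shut fingers; the grasp point (between the pads) lies 19 mm behind it; z points along the fingers, y is the line along which they close (so a half turn about z gives the same grasp; the last joint's range is limited). The gripper opens to 85 mm and grips with 20 to 120 N. Pads are 22 mm wide; open, the fingers measure 114 mm over their backs; the gripper's body (76 mm by 85 mm) begins 54 mm behind the grasp point. The pads swing forward as they close: fully open they stand 13 mm farther back than shut.
Start: joints at [-1.334, 0.053, 1.613, -0, 1.476, -0.119], TCP at [0.218, -0.586, 0.231] pointing down, gripper open.
Joint ranges: [-3.01, 3.01], [-1.01, 2.22], [0.06, 2.58], [-1.02, 4.17], [0.09, 2.62], [-3.14, 3.14]. Speed limits (rad/s): [2.57, 2.57, 3.14, 3.14, 3.14, 3.14].

## Interface

Orientations are given as a unit quaternion [w, x, y, z].
In Python, from plant import state, grab_frame, camera_info, job_done, spot_in, masks_of, pinpoint gives the robot as it stands.
- The arm moves only by the shell command python3 -m handwheel 'ROWS' [OPENING]. ROWS is JSON, a list that holds one entry, the list of rows, each a list of 6 numbers: the shift along the world's x, y, z in m, then the turn, a rotation vector about the world's x, y, z in degrees. In form: [[[tx, ty, tz, ax, ay, az], ...]]. A call has 1 to 20 rows; each row shifts and turns the commanded pose from where the row before left it; what a row does not reach is not made up. A row lasts 1/12 s, in which the tool goes at most 41.7 mm and 7.16 degrees, less where a joint would pass 70% of its speed; a pose out of reach is approached as far as the arm can. A call is refused whole if a number of a shift passes 0.0417 or a number of a turn 7.16, either way. A call with a gripper value outside its range is refused whole. OPENING is the opening, from 0 (shut) to 1 (fully open), set as the call begins (- or left out, the last holds). The fingers move at their own pace and stop on an object; the grip force is fixed at half the most. Time passes only in rows, so rows that do not move let the fingers close. It gives the time, the measured TCP pose, the force, the opening and the grip force at its end, in the units of the state.
- state(): the state, without advancing time (a new reading comes with each control period).
- grab_frame(name): name is "side" or "top" or "wrist"; returns (picture, depth): 400x640x3 uint8, blue, green, red; 400x640 float32, m along the optical axis (not along the pixel's ray), 0 where there is no reading.
- camera_info(name): a dict with "fx", "fy", "cx", "cy" (pixels), "T" (4x4, takes a point from camera to world coordinates). Camera axes: x right, y up, looking along -z (the intrinsics and any distortion apply to the point x, -y, -z); pixel columns grow to the right and rows downward; lengths in m; the calibration is good to about 2 mm. The wrist camera is an equidistant fisheye: a pixel r from the principal point sees the ray r / f radians off the axis. A picture is of the moment at which its call begins: read the wrist's pose just before it. camera_info takes no time and is no camera call; for the wrist camera it gives the pose at the moment of the call.
- job_done(): hands the job in; it is judged then, once.
Trained networks look in the newest picture that a camera, given by its name, has taken for a name from the list of things; names that differ only in an ending like _2 or _b are one class to them, and where a whole thing is asked for, a point or a joint stands for the part that bears it (a point fixed in the world has none). Each returns a list of dicts, best first, with "conf" (0 to 1); they miss things now and then, are a little off and sometimes report something else, mostly with a low value. They report only what shows in the picture. A call takes as long as a camera call.
- spot_in(camera, thing): "box" ([left, top, width, height] in pixels, round what is visible of it).
- masks_of(camera, thing): "region" (400x640 bool, what is visible of it) and "box" ([left, top, width, height] in pixels, round what is visible of it).
- pinpoint(camera, thing): "position" ([column, row] in pixels: a listed point, or the origin of a listed thing).
The state is a dict: "time": time; "joint_pos": joint angles; "joint_vel": joint speeds; "joint_efforts": joint torques, N m; "tool_pos": TCP position; "tool_rot": TCP orientation; "contact_force": force on the tool from outside, world axes, zero at the start; "ft_torque": the same for the moment, N m; "gripper_width": opening from 0.0 (shut) to 1.0 (fully open); "grasp_force": force on a finger pad.
Only numpy, scipy, OpenCV 4.12 (cv2) and the standard library are available. Lean on these libraries where they do the work, as an engineer would, in place of code of your own. Each camera call takes 0.05 s, during which the arm holds its last target. There are 200 camera calls.

## Task

Clear the painting of loose bottle caps: with the fingers, sweep the red, the blue and the green cap over the table and in through the open side of the dark wooden cap tray, until all three lie flat and completely inside it. Only push them along the surface, never pick one up, and do not disturb the paint pot, the tape roll, the eraser, the marker, the pencil or the mug of brushes.

Things in the scene. Friction and masses are not known exactly. Their poses are not given: they have to be found in the camera images.
- cap_red: screw cap of a paint bottle: a round red disc with a ribbed rim, 36 mm across and 14 mm tall, loose, about 16 g, lying flat on the table. Origin: centre of its underside; z up. It only slides when pushed.
- cap_blue: screw cap of a paint bottle: a round blue disc with a ribbed rim, 36 mm across and 14 mm tall, loose, about 16 g, lying flat on the table. Origin: centre of its underside; z up. It only slides when pushed.
- cap_green: screw cap of a paint bottle: a round green disc with a ribbed rim, 36 mm across and 14 mm tall, loose, about 16 g, lying flat on the table. Origin: centre of its underside; z up. It only slides when pushed.
- tray: cap tray, fixed to the table: three dark wooden walls 25 mm tall and 10 mm thick round a pale rectangle, open on the side that faces the robot (its own -x side). It has no raised floor or sill: the table runs in level. Inside it is 150 mm wide (own y from -75 to +75 mm) and 100 mm deep (own x from -50 mm at the open mouth to +50 mm at the inner face of the back wall). Origin: on the table in the middle of the inside; own x points from the mouth to the back wall, z up.
- markerblock: pale wooden block with six upright markers, fixed, 100 x 120 mm, 55 mm tall, 113 mm with the markers. Origin: centre of its underside. Not part of the job.
- paintpot: squat amber paint pot with a yellow lid, standing, 48 mm across, 48 mm tall, loose. Origin: centre of its underside. To be left alone.
- taperoll: beige roll of masking tape lying flat, 72 mm across, 24 mm tall, loose. Origin: centre of its underside. To be left alone.
- eraser: white eraser with a blue sleeve, 45 x 24 x 14 mm, long side along its own x, loose. Origin: centre of its underside. To be left alone.
- marker: black marker with a red band lying on the table, 110 mm body with a 10 mm tip at its +x end, 16 mm thick, along its own x, loose. Origin: middle of the body's underside. To be left alone.
- pencil: dark green pencil lying on the table, 150 mm body with an 18 mm point at its +x end, 9 mm thick, along its own x, loose. Origin: middle of the body's underside. To be left alone.
- brushmug: blue mug with three brushes in it, standing, 76 mm across, 95 mm tall, about 175 mm with the brushes, loose. Origin: centre of its underside. To be left alone.

How it is judged:
At the end, for the whole second after the job is handed in: Each of the three caps lies flat on the table, at rest, between the tray's walls, with its centre at least 14 mm behind the plane of the open mouth (a cap's radius is 18 mm) (x of cap_red in the frame of tray between -0.036 and 0.05 m and y of cap_red in the frame of tray between -0.075 and 0.075 m and height (world z) of each of cap_red, cap_blue, cap_green below 0.006 m and angle between each of cap_red, cap_blue, cap_green's own z axis and vertical below 0.25 rad and linear speed of each of cap_red, cap_blue, cap_green below 0.01 m/s and x of cap_blue in the frame of tray between -0.036 and 0.05 m and y of cap_blue in the frame of tray between -0.075 and 0.075 m and x of cap_green in the frame of tray between -0.036 and 0.05 m and y of cap_green in the frame of tray between -0.075 and 0.075 m); the robot touches nothing.
It fails at once if a cap is lifted off the table (its underside's centre more than 15 mm up) (height (world z) of any of cap_red, cap_blue, cap_green above 0.015 m).
It fails at once if a bystander is pushed more than 15 mm from its place (distance of any of paintpot, taperoll, eraser, marker, pencil, brushmug from where it was at the start of the episode above 0.015 m).
It fails at once if the paint pot or the mug is tipped by more than 0.5 rad (angle between any of paintpot, brushmug's own z axis and vertical above 0.5 rad).
It also fails if it takes over 72 s, if anything falls off the work surface, if the arm or the gripper's body presses on something with over 40 N, if the wrist force passes 120 N, or if a joint passes its speed limit or range.

## Working session

There is one attempt and no reset: what is moved stays moved. The work goes in short steps, Python scripts to look and compute and a shell command to move; the robot and the scene stay as the last step left them, time stands still between calls to the robot, and variables do not carry over. Pictures are saved under pics/ and viewed, at most 10 in all, crops included, and the job is handed in when it is done.

```bash
mkdir -p pics; cat > h.py <<'E'
import numpy as np, cv2
from plant import *
def world(ci,u,v,d=None,z=None):
    x=(u-ci["cx"])/ci["fx"]; y=(v-ci["cy"])/ci["fy"]
    r=np.array([x,-y,-1.]); T=np.array(ci["T"]); R=T[:3,:3]@r; o=T[:3,3]
    if d is None: d=(z-o[2])/R[2]
    return o+d*R
E
python3 - <<'E'
from h import *
for c in ("top","side"):
    im,d=grab_frame(c); cv2.imwrite(f"pics/{c}0.png",im)
    ci=camera_info(c); print(c,{k:v for k,v in ci.items()})
    for t in "cap_red cap_blue cap_green tray markerblock paintpot taperoll eraser marker pencil brushmug".split():
        for m in masks_of(c,t)[:2]:
            if m["conf"]<.3: continue
            v,u=np.nonzero(m["region"]); ok=d[v,u]>0
            P=np.array([world(ci,a,b,e) for a,b,e in zip(u[ok],v[ok],d[v,u][ok])])
            if len(P)==0: print(t,"nodepth");continue
            top=P
            (cx,cy),sz,an=cv2.minAreaRect(P[:,:2].astype(np.float32))
            print(t,round(m["conf"],2),m["box"],"med",np.median(P,0).round(3),"rect",np.round([cx,cy,*sz,an],3),"z",np.percentile(P[:,2],[5,95]).round(3))
print(state()["time"])
E
```

```text
top {'fx': 461.8329307359367, 'fy': 461.8329307359367, 'cx': 316.4866511028734, 'cy': 204.47340829247892, 'T': array([[ 0.0198464 ,  0.98921122, -0.1451457 ,  0.37917213],
       [-0.9997306 ,  0.01788723, -0.01479069,  0.03372737],
       [-0.01203486,  0.14540015,  0.98929973,  1.20054151],
       [ 0.        ,  0.        ,  0.        ,  1.        ]])}
cap_red 0.52 [294.7, 210.5, 14.8, 15.3] med [0.523 0.096 0.012] rect [0.523 0.095 0.036 0.034 1.457] z [0.001 0.017]
cap_blue 0.46 [254.6, 213.9, 15.8, 15.0] med [0.513 0.19  0.013] rect [5.1500e-01 1.9100e-01 3.5000e-02 3.5000e-02 8.9585e+01] z [0.008 0.016]
cap_green 0.58 [233.9, 212.0, 12.6, 12.4] med [0.516 0.255 0.013] rect [0.519 0.256 0.039 0.039 0.545] z [-0.001  0.017]
tray 0.81 [238.6, 133.4, 71.2, 49.1] med [0.677 0.169 0.001] rect [ 0.678  0.17   0.179  0.12  85.554] z [-0.003  0.026]
markerblock 0.97 [378.1, 140.9, 52.8, 45.8] med [ 0.658 -0.168  0.054] rect [ 0.671 -0.18   0.135  0.12  87.856] z [0.024 0.105]
paintpot 0.7 [141.4, 192.0, 46.1, 36.1] med [0.524 0.423 0.066] rect [ 0.521  0.441  0.074  0.113 14.051] z [0.0
[... 2497 characters left out ...]
02 0.049]
taperoll 0.57 [341.4, 195.0, 29.8, 30.3] med [0.621 0.011 0.017] rect [6.3000e-01 2.9000e-02 1.0600e-01 7.0000e-02 6.2212e+01] z [0.001 0.025]
eraser 0.7 [330.7, 252.4, 16.7, 11.6] med [ 0.556 -0.149  0.012] rect [ 5.5800e-01 -1.4200e-01  3.3000e-02  4.7000e-02  8.2916e+01] z [-0.001  0.015]
marker 0.92 [263.9, 254.6, 56.0, 8.7] med [ 0.447 -0.138  0.013] rect [ 4.5300e-01 -1.2700e-01  3.9000e-02  1.1800e-01  7.9612e+01] z [0.001 0.017]
pencil 0.71 [249.0, 270.5, 74.8, 12.5] med [ 0.436 -0.189  0.007] rect [ 0.44  -0.182  0.16   0.023  8.796] z [0.001 0.01 ]
brushmug 0.68 [293.5, 83.9, 28.9, 57.4] med [0.521 0.399 0.072] rect [ 0.524  0.42   0.079  0.075 57.209] z [0.01  0.154]
1.2
```

```bash
python3 - <<'E'
import cv2
im=cv2.imread("pics/top0.png")[110:290,120:440]
cv2.imwrite("pics/top0c.png",cv2.resize(im,None,fx=2.5,fy=2.5,interpolation=cv2.INTER_CUBIC))
E
```

```text
(no output)
```

View pics/top0c.png

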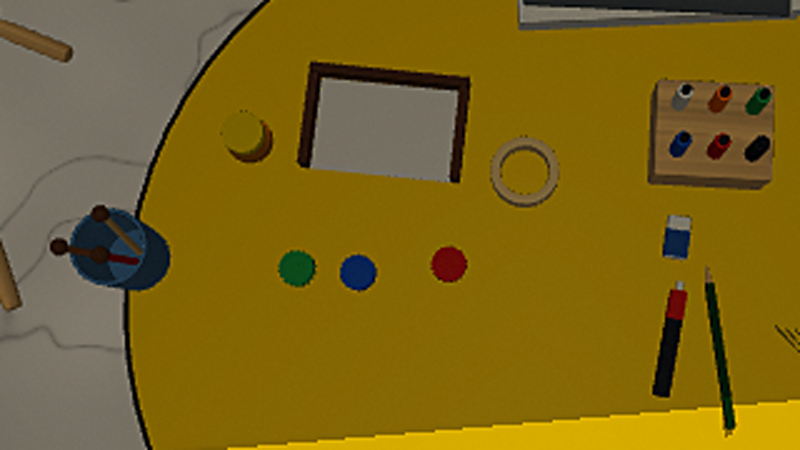

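The crop shows the tray mouth running from about (303,167) to (458,182), so the tray is yawed about -5°. Green is at (297,268), blue at (358,272) and red at (449,264), all in front of the mouth. The tape roll is right of the mouth at (525,172), and the masks agree with the picture. Next I'll refine the tray pose and compute the pushes.

```bash
python3 - <<'E'
from h import *
from scipy.spatial.transform import Rotation as R
im,d=grab_frame("top"); ci=camera_info("top")
hsv=cv2.cvtColor(im,cv2.COLOR_BGR2HSV)
m=((hsv[...,1]<60)&(hsv[...,2]>80)).astype(np.uint8); m[:130]=0;m[190:]=0;m[:,:230]=0;m[:,315:]=0
n,l,s,c=cv2.connectedComponentsWithStats(m); k=1+np.argmax(s[1:,4])
p=cv2.boxPoints(cv2.minAreaRect(np.argwhere(l==k)[:,::-1].astype(np.float32)))
P=np.array([world(ci,*q,z=0) for q in p]); print("pale corners",p.round(1).tolist(),P.round(3).tolist(),P.mean(0).round(4))
(cx,cy),sz,an=cv2.minAreaRect(np.array([world(ci,b,a,z=0)[:2] for a,b in np.argwhere(l==k)]).astype(np.float32)); print(cx,cy,sz,an)
a=np.radians(an if an<45 else an-90); ex=np.array([np.cos(a),np.sin(a)]); ey=np.array([-ex[1],ex[0]]); C=np.array([cx,cy])
tg=dict(cap_blue=(.028,.005),cap_red=(-.005,-.028),cap_green=(-.005,.037))
s=state(); M=R.from_quat(np.roll(s["tool_rot"],-1)).as_matrix(); print("tool",s["tool_pos"],M.round(3).tolist())
print("toolx yaw",np.degrees(np.arctan2(M[1,0],M[0,0])))
for t,g in tg.items():
    q=masks_of("top",t)[0]; v,u=np.nonzero(q["region"]); w=world(ci,u.mean(),v.mean(),z=.011)[:2]
    o=np.array([(w-C)@ex,(w-C)@ey]); G=C+ex*g[0]+ey*g[1]; D=G-w; L=np.linalg.norm(D); D/=L
    print(t,"at",w.round(4),"own",o.round(4),"yaw",np.degrees(np.arctan2(D[1],D[0])).round(1),"L",L.round(4),"startTCP",(w-.052*D).round(4),"endTCP",(G-.0255*D).round(4))
E
```

```text
pale corners [[243.6999969482422, 176.60000610351562], [247.3000030517578, 140.5], [302.8999938964844, 146.10000610351562], [299.29998779296875, 182.10000610351562]] [[0.627, 0.246, 0.0], [0.726, 0.241, 0.0], [0.713, 0.091, 0.0], [0.614, 0.098, 0.0]] [0.6698 0.1692 0.    ]
0.6697511672973633 0.16879142820835114 (0.14799556136131287, 0.09878012537956238) 85.19667053222656
tool [ 0.21769423 -0.58582896  0.23127278] [[0.937, 0.348, -0.0], [0.348, -0.937, 0.0], [0.0, -0.0, -1.0]]
toolx yaw 20.384001166372755
cap_blue at [0.5146 0.1907] own [-0.1564  0.0088] yaw -6.0 L 0.1845 startTCP [0.4629 0.1961] endTCP [0.6727 0.1741]
cap_red at [0.5249 0.0964] own [-0.1383 -0.0843] yaw 18.1 L 0.1447 startTCP [0.4754 0.0802] endTCP [0.6382 0.1334]
cap_green at [0.5172 0.2543] own [-0.1592  0.0725] yaw -17.8 L 0.1582 startTCP [0.4677 0.2702] endTCP [0.6436 0.2139]
```

```bash
python3 -m handwheel '[[[0.0123,0.0385,0,0,0,-1.32],[0.0123,0.0385,0,0,0,-1.32],[0.0123,0.0385,0,0,0,-1.32],[0.0123,0.0385,0,0,0,-1.32],[0.0123,0.0385,0,0,0,-1.32],[0.0123,0.0385,0,0,0,-1.32],[0.0123,0.0385,0,0,0,-1.32],[0.0123,0.0385,0,0,0,-1.32],[0.0123,0.0385,0,0,0,-1.32],[0.0123,0.0385,0,0,0,-1.32],[0.0123,0.0385,0,0,0,-1.32],[0.0123,0.0385,0,0,0,-1.32],[0.0123,0.0385,0,0,0,-1.32],[0.0123,0.0385,0,0,0,-1.32],[0.0123,0.0385,0,0,0,-1.32],[0.0123,0.0385,0,0,0,-1.32],[0.0123,0.0385,0,0,0,-1.32],[0.0123,0.0385,0,0,0,-1.32],[0.0123,0.0385,0,0,0,-1.32],[0.0123,0.0385,0,0,0,-1.32]]]' 0.25
```

```text
time: 3.07
tool_pos: [0.4639, 0.1865, 0.2315]
tool_rot: [-0.0, 0.999, -0.053, 0.0]
contact_force: [0.1, -0.0, 0.1]
gripper_width: 0.252
grasp_force: 0.0
```

```bash
python3 -m handwheel '[[[0,0.002,-0.035,0,0,0],[0,0.002,-0.035,0,0,0],[0,0.002,-0.035,0,0,0],[0,0.002,-0.035,0,0,0],[0,0.002,-0.03,0,0,0],[0,0,-0.025,0,0,0],[0,0,-0.02,0,0,0],[0,0,-0.0125,0,0,0],[0,0,0,0,0,0],[0,0,0,0,0,0]]]'; python3 - <<'E'
from h import *
im,d=grab_frame("side"); cv2.imwrite("pics/s1.png",cv2.resize(im[80:240,230:430],None,fx=3.5,fy=3.5,interpolation=cv2.INTER_CUBIC))
E
```

```text
time: 3.9
tool_pos: [0.4636, 0.1941, 0.0036]
tool_rot: [0.0, 0.999, -0.052, -0.0]
contact_force: [0.2, -0.1, 0.1]
gripper_width: 0.253
grasp_force: 0.0
```

View pics/s1.png

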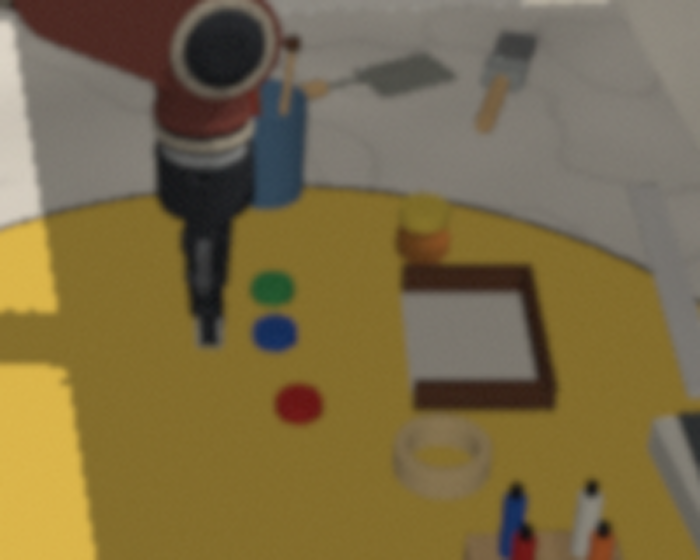

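The side view shows the shut-ish fork down at (210,340), with blue straight ahead at (275,332) and the way to the tray clear. Pushing blue.

```bash
python3 -m handwheel '[[[0.006,-0.0005,0,0,0,0],[0.006,-0.0005,0,0,0,0],[0.008,-0.0008,0,0,0,0],[0.011,-0.0011,0,0,0,0],[0.012,-0.0012,0,0,0,0],[0.012,-0.0012,0,0,0,0],[0.012,-0.0012,0,0,0,0],[0.012,-0.0012,0,0,0,0],[0.012,-0.0012,0,0,0,0],[0.012,-0.0012,0,0,0,0],[0.012,-0.0012,0,0,0,0],[0.012,-0.0012,0,0,0,0],[0.012,-0.0012,0,0,0,0],[0.012,-0.0012,0,0,0,0],[0.012,-0.0012,0,0,0,0],[0.012,-0.0012,0,0,0,0],[0.012,-0.0012,0,0,0,0],[0.012,-0.0012,0,0,0,0],[0.009,-0.0009,0,0,0,0],[0.001,0,0,0,0,0]]]'
python3 - <<'E'
from h import *
im,d=grab_frame("side"); ci=camera_info("side"); cv2.imwrite("pics/s2.png",cv2.resize(im[80:240,230:430],None,fx=3.5,fy=3.5,interpolation=cv2.INTER_CUBIC))
E
```

```text
time: 5.62
tool_pos: [0.6751, 0.173, 0.0042]
tool_rot: [-0.0, 0.999, -0.053, 0.001]
contact_force: [0.3, 0.3, 1.0]
gripper_width: 0.247
grasp_force: 0.0
```

View pics/s2.png

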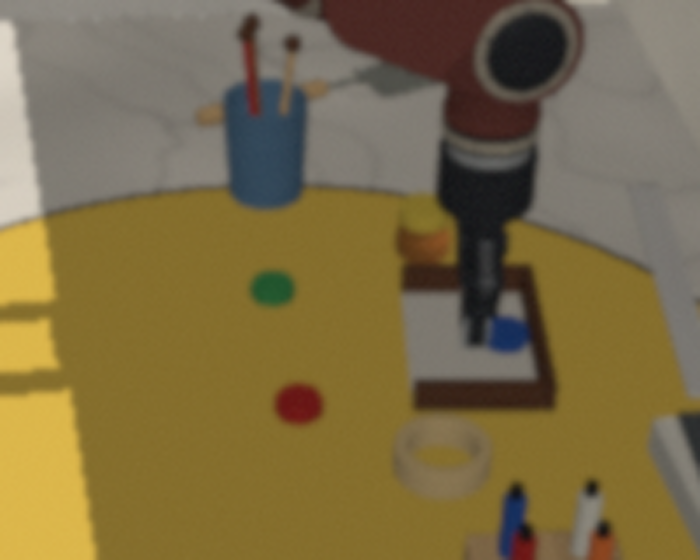

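Blue lies well inside the tray at (507,333), in front of the fork. On to red.

```bash
python3 -m handwheel '[[[-0.01,0.001,0,0,0,0],[0,0,0.02,0,0,0],[0,0,0.036,0,0,0],[-0.02,-0.0095,0,0,0,2.42],[-0.02,-0.0095,0,0,0,2.42],[-0.02,-0.0095,0,0,0,2.42],[-0.02,-0.0095,0,0,0,2.42],[-0.02,-0.0095,0,0,0,2.42],[-0.02,-0.0095,0,0,0,2.42],[-0.02,-0.0095,0,0,0,2.42],[-0.02,-0.0095,0,0,0,2.42],[-0.02,-0.0095,0,0,0,2.42],[-0.01,-0.0085,0,0,0,2.42],[0,0,-0.025,0,0,0],[0,0,-0.02,0,0,0],[0,0,-0.011,0,0,0],[0,0,0,0,0,0],[0,0,0,0,0,0]]]'
```

```text
time: 7.17
tool_pos: [0.4723, 0.0807, 0.0036]
tool_rot: [-0.0, 0.987, 0.158, -0.001]
contact_force: [-0.3, -0.5, 0.4]
gripper_width: 0.249
grasp_force: 0.0
```

```bash
python3 -m handwheel '[[[0.006,0.0019,0,0,0,0],[0.006,0.0019,0,0,0,0],[0.007,0.0022,0,0,0,0],[0.009,0.0029,0,0,0,0],[0.011,0.0035,0,0,0,0],[0.011,0.0035,0,0,0,0],[0.011,0.0035,0,0,0,0],[0.011,0.0035,0,0,0,0],[0.011,0.0035,0,0,0,0],[0.011,0.0035,0,0,0,0],[0.011,0.0035,0,0,0,0],[0.011,0.0035,0,0,0,0],[0.011,0.0035,0,0,0,0],[0.011,0.0035,0,0,0,0],[0.011,0.0035,0,0,0,0],[0.011,0.0035,0,0,0,0],[0.006,0.0019,0,0,0,0],[0,0,0,0,0,0]]]'
python3 - <<'E'
from h import *
im,d=grab_frame("side"); ci=camera_info("side"); cv2.imwrite("pics/s3.png",cv2.resize(im[80:240,230:430],None,fx=3.5,fy=3.5,interpolation=cv2.INTER_CUBIC))
E
```

```text
time: 8.67
tool_pos: [0.6406, 0.1339, 0.0042]
tool_rot: [0.0, 0.987, 0.158, 0.001]
contact_force: [-0.1, 0.3, -0.1]
gripper_width: 0.253
grasp_force: 0.0
```

View pics/s3.png

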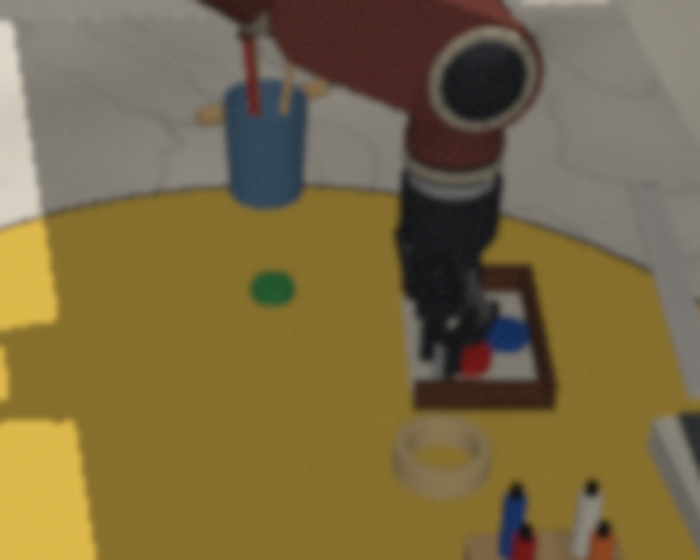

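Red sits inside the tray at (473,360), next to blue at (507,333). Now green.

```bash
python3 -m handwheel '[[[-0.01,-0.003,0,0,0,0],[0,0,0.02,0,0,0],[0,0,0.036,0,0,0],[-0.0165,0.0139,0,0,0,-3.6],[-0.0165,0.0139,0,0,0,-3.6],[-0.0165,0.0139,0,0,0,-3.6],[-0.0165,0.0139,0,0,0,-3.6],[-0.0165,0.0139,0,0,0,-3.6],[-0.0165,0.0139,0,0,0,-3.6],[-0.0165,0.0139,0,0,0,-3.6],[-0.0165,0.0139,0,0,0,-3.6],[-0.0165,0.0139,0,0,0,-3.6],[-0.0165,0.0139,0,0,0,-3.6],[0,0,-0.025,0,0,0],[0,0,-0.02,0,0,0],[0,0,-0.011,0,0,0],[0,0,0,0,0,0],[0,0,0,0,0,0]]]'
```

```text
time: 10.22
tool_pos: [0.4634, 0.2691, 0.0036]
tool_rot: [0.0, 0.988, -0.155, -0.0]
contact_force: [0.2, 0.2, 0.0]
gripper_width: 0.251
grasp_force: 0.0
```

```bash
python3 -m handwheel '[[[0.006,-0.0018,0,0,0,0],[0.006,-0.0018,0,0,0,0],[0.007,-0.0021,0,0,0,0],[0.009,-0.0028,0,0,0,0],[0.011,-0.0034,0,0,0,0],[0.011,-0.0034,0,0,0,0],[0.011,-0.0034,0,0,0,0],[0.011,-0.0034,0,0,0,0],[0.011,-0.0034,0,0,0,0],[0.011,-0.0034,0,0,0,0],[0.011,-0.0034,0,0,0,0],[0.011,-0.0034,0,0,0,0],[0.011,-0.0034,0,0,0,0],[0.011,-0.0034,0,0,0,0],[0.011,-0.0034,0,0,0,0],[0.011,-0.0034,0,0,0,0],[0.011,-0.0034,0,0,0,0],[0.009,-0.0028,0,0,0,0],[0,0,0,0,0,0]]]'
python3 -m handwheel '[[[-0.01,0.003,0,0,0,0],[-0.005,0,0.02,0,0,0],[0,0,0.04,0,0,0],[-0.03,0,0.02,0,0,0],[-0.035,0,0.01,0,0,0],[-0.035,0,0.01,0,0,0],[-0.035,0,0.01,0,0,0],[-0.035,0,0.01,0,0,0],[-0.035,0,0,0,0,0],[0,0,0,0,0,0]]]'
python3 - <<'E'
from h import *
im,d=grab_frame("top"); ci=camera_info("top"); cv2.imwrite("pics/t4.png",cv2.resize(im[110:290,120:440],None,fx=2.5,fy=2.5,interpolation=cv2.INTER_CUBIC))
a=np.radians(85.2-90); ex=np.array([np.cos(a),np.sin(a)]); C=np.array([.6698,.169])
for t in ("cap_red","cap_blue","cap_green"):
    for q in masks_of("top",t)[:1]:
        v,u=np.nonzero(q["region"]); w=world(ci,u.mean(),v.mean(),z=.011)[:2]-C
        print(t,q["conf"],"own",w@ex,w@[-ex[1],ex[0]],"depth z",np.median([world(ci,x,y,d[y,x])[2] for x,y in zip(u,v)]))
E
```

```text
time: 11.8
tool_pos: [0.6459, 0.2132, 0.0042]
tool_rot: [-0.0, 0.988, -0.155, 0.001]
contact_force: [0.6, -0.1, -0.5]
gripper_width: 0.251
grasp_force: 0.0
time: 12.63
tool_pos: [0.4164, 0.2168, 0.1216]
tool_rot: [0.001, 0.988, -0.153, -0.003]
contact_force: [-0.7, -0.3, -0.8]
gripper_width: 0.248
grasp_force: 0.0
cap_red 0.71 own -0.002647634681687048 -0.025510568773664845 depth z 0.013650968368517535
cap_blue 0.71 own 0.02908290970234517 0.004094183568916626 depth z 0.01234409307488904
cap_green 0.46 own -0.0035963746443867578 0.03753341656781125 depth z 0.012498263000993992
```

View pics/t4.png

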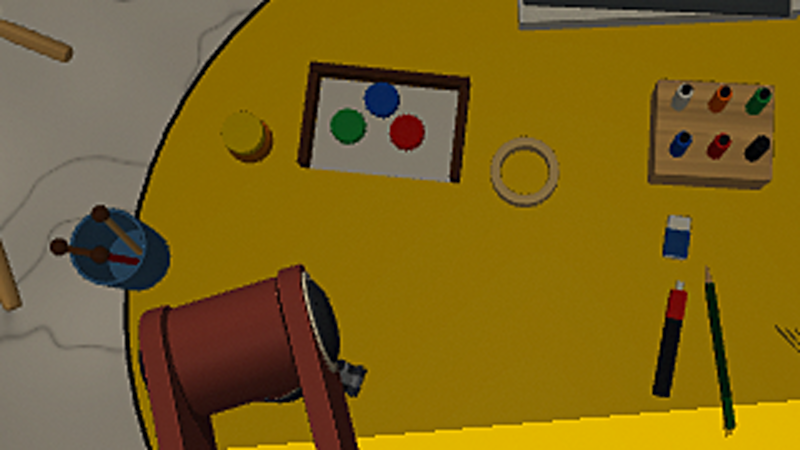

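All three caps lie flat inside the tray: green at (348,125), blue at (382,99) and red at (407,132). The bystanders haven't moved and the arm is clear, so I'm handing in.

```bash
python3 -c "from plant import *; print(job_done())"
```

```text
the job is handed in; nothing more can be done
None
```

The red, blue and green caps are all lying flat and completely inside the tray. The last picture shows none of the other items moved, and I handed the job in at about 13 s; no verdict came back.

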